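Seat the cover and hold the reader on its spot

ROBOT

A 6-joint arm with a two-finger parallel gripper is mounted at the origin on a cart in front of the work surface, level with it; the furniture and walls round the work are solid. World frame = base frame: x ahead of the robot, y to its left, z up, the work surface at z = 0. Lengths are in m, angles in rad, forces in N, time in s.
With the tool pointing down it reaches from about 0.375 to 0.9 m from the base axis. Payload 3.1 kg.
Tool frame: the origin (TCP) lies at the very end of the fingers, on their centre line; the grasp point (between the pads) lies 19 mm behind it (manip.grasp_offset is the distance from the TCP to the grasp point, in m); x points along the fingers, z is the direction in which the jaws open and shut, and the axes are right-handed (so a half turn about x gives the same grasp; the last joint's range is limited). The gripper opens to 85 mm and grips with 20 to 120 N. Pads are 22 mm wide; open, the fingers measure 114 mm over their backs; the gripper's body (76 mm by 85 mm) begins 54 mm behind the grasp point. The pads swing forward as they close: fully open they stand 13 mm farther back than shut.
Start: joints at [0.989, 0.527, 1.433, -0, 1.181, -0.178], TCP at [0.246, 0.575, 0.231] pointing down, gripper open.
Joint ranges: [-3.08, 3.08], [-0.75, 2.2], [0.22, 2.44], [-1.43, 4.57], [0, 2.65], [-2.85, 2.85]. Speed limits (rad/s): [2.79, 2.79, 3.14, 3.14, 3.14, 3.14].

INTERFACE

Orientations are given as a unit quaternion [x, y, z, w].
In Python, from station import manip gives the robot as it stands.
- The arm moves only by the tool send_rows, never from a script. Its argument "steps" is a list that holds one entry, the list of rows, each a list of 5 numbers: the closure, from 0 (fully open) to 1 (shut), then the shift along the world's x, y, z in m, then the turn about the world's z in rad. A call has 1 to 8 rows; each row is the pose to reach, as a shift and turn from the pose commanded when the call began; what a row does not reach only later rows make up. A row lasts 1/8 s, in which the tool goes at most 62.5 mm and 10.7 degrees, less where a joint would pass 70% of its speed; a pose out of reach is approached as far as the arm can. A call with a gripper value outside its range is refused whole. The fingers move at their own pace and stop on an object; "grip_force" is the grip in N (left out, the last holds). Time passes only in rows, so rows that repeat a pose let the fingers close. It gives the time, the measured TCP pose, the force and the opening at its end, in the units of the state.
- manip.sense(): the state, without advancing time (a new reading comes with each control period).
- manip.snapshot(name): name is "side" or "top" or "wrist"; returns the picture (420x560x3 uint8, red, green, blue); there is no depth.
- manip.camera_params(name): a dict with "fx", "fy", "cx", "cy" (pixels), "D" ([k1, k2, p1, p2, k3] as OpenCV has them; the pictures are not rectified), "T" (4x4, takes a point from camera to world coordinates); the wrist camera has in their place "tool_from_camera" (4x4, takes a point from camera to tool coordinates, whose origin is the TCP and whose axes are the tool frame's). Camera axes: x right, y down, z forward; pixel columns grow to the right and rows downward; lengths in m; the calibration is good to about 2 mm. A picture is of the moment at which its call begins: read the wrist's pose just before it. camera_params takes no time and is no camera call.
- manip.sign_off(): hands the job in, once; it reports no verdict.
The state is a dict: "t": time; "q": joint angles; "qd": joint speeds; "tau": joint torques, N m; "tcp_pos": TCP position; "tool_rot": TCP orientation; "force": force on the tool from outside, world axes, zero at the start; "ft_torque": the same for the moment, N m; "finger_gap": opening from 0.0 (shut) to 1.0 (fully open).
Only numpy, scipy, OpenCV 4.12 (cv2) and the standard library are available. Lean on these libraries where they do the work, as an engineer would, in place of code of your own. Each camera call takes 0.05 s, during which the arm holds its last target.

TASK

Press the blue cover of the sloped reading block fully home, flush with the white rim, while the reader is still in its stand. Then take the white hand-held reader out of the stand and hold its sprung steel tip on the middle of the white spot on the cover, square to the sloping cover, pushing gently so that the tip is about half-way in. Finish while holding it there, still and steady; do not let go, never push hard with the reader, and leave the bottle, tube and marker pen where they are.

Things in the scene. Friction and masses are not known exactly. Their poses are not given: they have to be found in the camera images.
- cell: Sloped grey reading block, fixed to the worktop, foot 126 x 114 mm, 72 mm high at the back rim, 77 mm at most with the cover proud. Origin: centre of its underside; z up. Its upper face slopes 15 degrees down towards the block's -x side (the side nearer the robot), so the face's outward normal is (-0.259, 0, 0.966) in this frame. On the face is a white tray, 100 x 90 mm, whose 6 mm wide rim surrounds the cover. There is nothing else on top.
- cover (a joint): How far the blue cover is pressed in, along the normal of the sloping face: 0 = standing 7 mm proud of the white rim, 0.007 m = fully home, flush with the rim, against a hard stop. Needs about 7 N to slide, stays where it is left, never springs back. An orange stripe round its side shows while it is proud.
- cover_centre (a point): Centre of the top face of the blue cover (84 x 74 mm, flat), a good place to press; moves with the cover. Its z axis is the outward normal of the sloping face, its y axis runs level across the slope.
- spot (a point): Middle of the marked spot on the cover's top face: a white disc of 15 mm in a thin black ring of 18 mm, with a small black centre dot; 10 mm down the slope and 16 mm to +y from the cover's centre. Moves with the cover; z axis = outward normal of the face.
- stand: Grey stand for the reader, fixed to the worktop: block 66 x 66 x 75 mm on a 90 x 90 x 6 mm foot, with an upright round hole of 27 mm through its middle. Origin: centre of the underside; z up.
- probe: White round hand-held reader, loose, 130 mm long and about 100 g. Origin on its axis at the underside of its black collar; z axis along it, away from the tip (up while it stands). The collar, 34 mm wide and 6 mm thick, rests on the stand's top. Above it is the grip barrel, 24 mm wide, from 6 to 65 mm above the origin. Below it a 22 mm wide body reaches 36 mm down, then a black nose to 50 mm, and the steel tip to 65 mm. Lift it 70 mm or more straight up to clear the stand.
- probe_grip (a point): Middle of the reader's round grip barrel (24 mm wide, 59 mm long), on its axis, 36 mm above the collar's underside, 101 mm from the end of the free tip; z axis as the reader's.
- tip_end (a point): Flat end of the reader's sprung steel tip (8 mm wide), on its axis; z axis as the reader's. Moves with the tip.
- tip (a joint): How far the sprung tip is pushed into the reader: 0 = free (15 mm shows), 0.010 m = fully in, against a hard stop. The spring pushes with about 1 N at 0 and 4.5 N at 0.010 (350 N/m), 2.8 N half-way.
- bottle: Bystander: small white dropper bottle with a blue cap, 27 mm wide, 66 mm high, upright, loose. Origin: centre of its underside.
- tube: Bystander: dark capped sample tube lying on its side, about 100 mm long and 16 mm thick, gold cap, loose. Origin: centre of its underside.
- pen: Bystander: marker pen with a red cap, 132 x 15 x 13 mm, lying along its y axis, loose. Origin: centre of its underside.
There are look-alikes about, which are no part of the job. Of the things that look like the probe, the smaller one is meant.

How it is judged:
On the way, in this order (a step that is already met when the one before it is completed fails the run):
1. the cover is pressed fully home while the reader still stands in its stand (value of joint cover above 0.006 m and distance of probe from where it was at the start of the episode below 0.015 m), for 0.2 s.
2. the reader is held by the fingers, clear of its stand (z of probe in the frame of stand above 0.135 m and contact force between the fingers and probe above 1 N), for 0.2 s.
At the end, for the whole second after the job is handed in: The cover is home (within 1 mm of flush); the fingers hold the reader still, its tip end within 6 mm of the middle of the spot, its axis within 7 degrees of the cover's normal, the tip pushed in 2 to 8.5 mm, the push between 0.8 and 8 N, and the reader clear of its stand (value of joint cover above 0.006 m and distance between tip_end and spot below 0.006 m and angle between the z axis of tip_end and the z axis of spot, either way round below 0.12 rad and value of joint tip between 0.002 and 0.0085 m and contact force between probe and cell between 0.8 and 8 N and contact force between the fingers and probe above 1 N and contact force between probe and stand below 0.1 N and linear speed of probe below 0.02 m/s); the arm keeps its last pose, push and grip.
It fails at once if the reader is pushed hard against the block (over 12 N) (contact force between probe and cell above 12 N).
It fails at once if the bottle, tube or pen is displaced (over 20 mm) or the bottle tipped (distance of any of bottle, tube, pen from where it was at the start of the episode above 0.02 m or angle between bottle's own z axis and vertical above 0.5 rad).
It also fails if it takes over 54 s, if anything falls off the work surface, if the arm or the gripper's body presses on something with over 40 N, if the wrist force passes 120 N, or if a joint passes its speed limit or range.

## Working session

There is one attempt and no reset: what is moved stays moved. The work goes in short steps, Python scripts to look and compute and a tool call to move; the robot and the scene stay as the last step left them, time stands still between calls to the robot, and variables do not carry over. Pictures are saved under pics/ and viewed, and the job is handed in when it is done.

Besides the shell and the picture viewer there is one more tool, called by a JSON object that holds its "op" and its "data", one argument or row to a line. send_rows: Moves the arm, as the interface text tells. Its arguments: {"type":"object","properties":{"steps":{"type":"array","items":{"type":"array","items":{"type":"array","items":{"type":"number"}}}},"grip_force":{"type":"number"}},"required":["steps"]}

```bash
mkdir -p pics; cat > h.py <<'E'
import numpy as np, cv2, json
from station import manip
def snap(n,f):
    im=manip.snapshot(n); cv2.imwrite(f'pics/{f}.png',im[:,:,::-1]); return im
E
python3 - <<'E'
from h import *
for n in ['side','top','wrist']:
    snap(n,n+'0'); p=manip.camera_params(n); print(n,{k:np.round(np.array(v),3).tolist() for k,v in p.items()})
s=manip.sense(); print({k:np.round(np.array(v),3).tolist() for k,v in s.items()}, manip.grasp_offset)
E
```

```text
side {'fx': 502.805, 'fy': 502.805, 'cx': 275.345, 'cy': 207.22, 'D': [0.048, 0.0, 0.0, 0.0, 0.0], 'T': [[-0.96, -0.153, 0.233, 0.296], [-0.278, 0.537, -0.796, 1.022], [-0.003, -0.83, -0.558, 0.78], [0.0, 0.0, 0.0, 1.0]]}
top {'fx': 501.605, 'fy': 501.605, 'cx': 274.469, 'cy': 204.232, 'D': [-0.102, 0.0, 0.0, 0.0, 0.0], 'T': [[0.017, -0.983, 0.183, 0.3], [-1.0, -0.018, -0.006, 0.081], [0.01, -0.183, -0.983, 1.499], [0.0, 0.0, 0.0, 1.0]]}
wrist {'fx': 311.292, 'fy': 311.292, 'cx': 279.685, 'cy': 214.234, 'D': [-0.008, 0.0, 0.0, 0.0, 0.0], 'tool_from_camera': [[-0.0, -0.313, 0.95, -0.141], [-0.0, -0.95, -0.313, 0.08], [1.0, -0.0, 0.0, 0.0], [0.0, 0.0, 0.0, 1.0]]}
{'t': 0.15, 'q': [0.988, 0.528, 1.434, -0.0, 1.181, -0.179], 'qd': [0.002, -0.003, -0.003, 0.0, 0.001, 0.001], 'tau': [0.0, -44.275, -17.828, -0.0, 0.006, 0.0], 'tcp_pos': [0.245, 0.574, 0.231], 'tool_rot': [-0.39, 0.591, 0.389, 0.59], 'force': [0.947, -0.639, -0.085], 'ft_torque': [0.029, 0.059, -0.031], 'finger_gap': 1.0} 0.0187
```

View pics/side0.png

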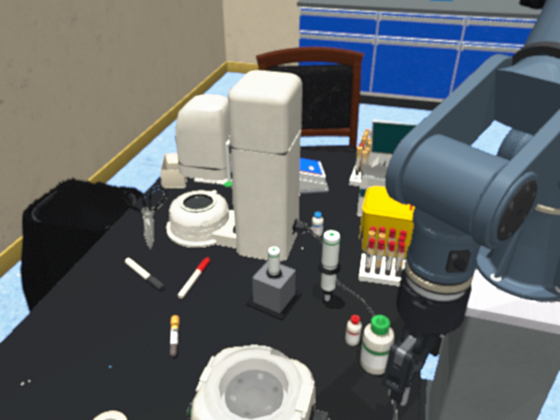

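View pics/top0.png

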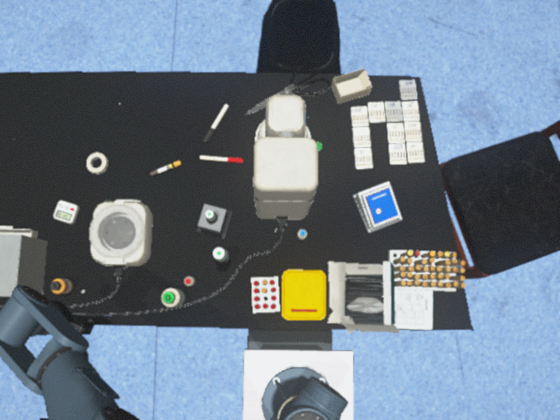

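View pics/wrist0.png

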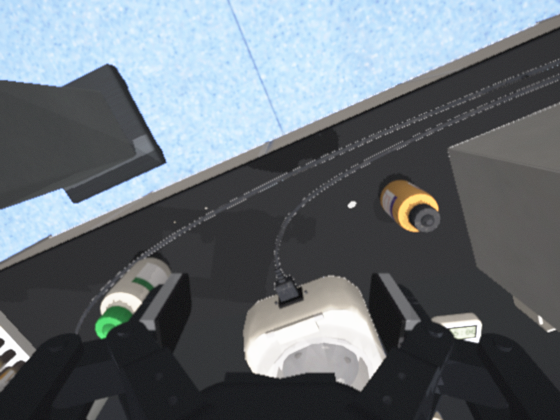

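```bash
python3 - <<'E'
import cv2
t=cv2.imread('pics/top0.png');s=cv2.imread('pics/side0.png')
a=cv2.resize(t[140:290,140:420],None,fx=2.85,fy=2.85,interpolation=3)
b=cv2.resize(s[120:330,110:390],None,fx=2.8,fy=2.8,interpolation=3)
cv2.imwrite('pics/top0z.png',a);cv2.imwrite('pics/side0z.png',b)
E
```

```text
(no output)
```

View pics/top0z.png

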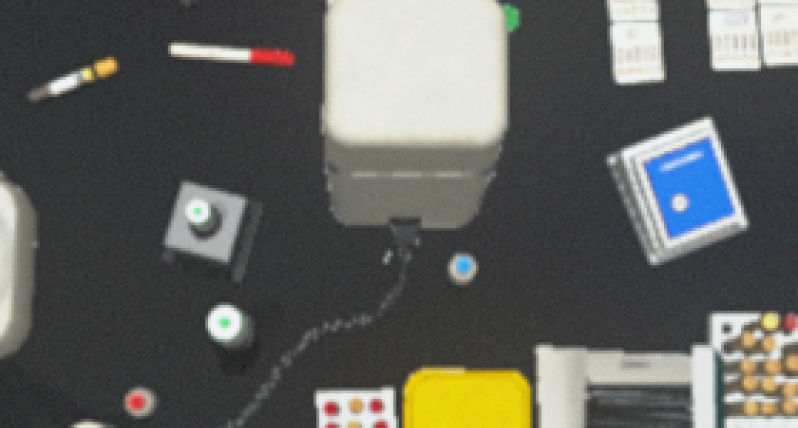

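View pics/side0z.png

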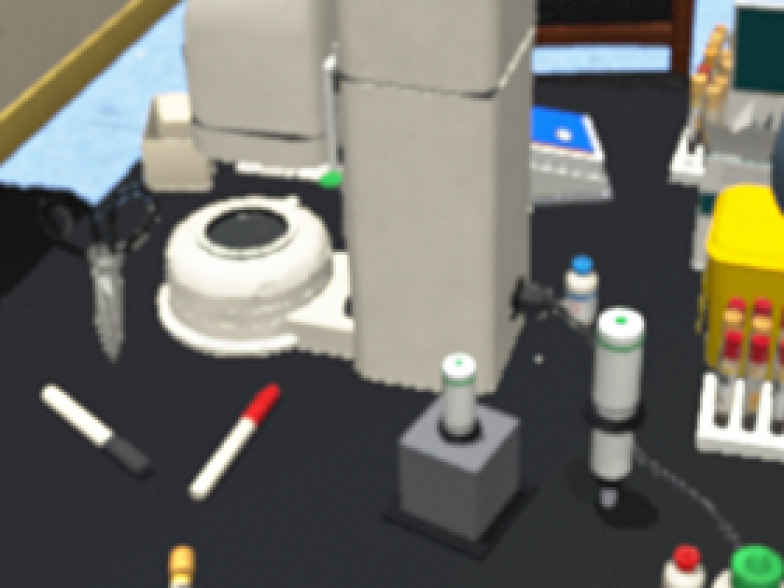

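```bash
cat >> h.py <<'E'
def ray(n,uv,P=None):
    p=P or manip.camera_params(n); K=np.array([[p['fx'],0,p['cx']],[0,p['fy'],p['cy']],[0,0,1.]])
    u=cv2.undistortPoints(np.array([[uv]],float),K,np.array(p['D'],float))[0,0]
    if 'T' in p: T=np.array(p['T'])
    else:
        from scipy.spatial.transform import Rotation as R
        s=manip.sense(); T=np.eye(4);T[:3,:3]=R.from_quat(s['tool_rot']).as_matrix();T[:3,3]=s['tcp_pos'];T=T@np.array(p['tool_from_camera'])
    d=T[:3,:3]@np.array([u[0],u[1],1]); return T[:3,3],d/np.linalg.norm(d)
def onz(n,uv,z):
    o,d=ray(n,uv); return o+d*(z-o[2])/d[2]
def tri(a,b):
    (o1,d1),(o2,d2)=a,b; A=np.stack([d1,-d2],1); t=np.linalg.lstsq(A,o2-o1,rcond=None)[0]
    p,q=o1+d1*t[0],o2+d2*t[1]; return (p+q)/2,np.linalg.norm(p-q)
def proj(n,X):
    p=manip.camera_params(n);K=np.array([[p['fx'],0,p['cx']],[0,p['fy'],p['cy']],[0,0,1.]])
    T=np.linalg.inv(np.array(p['T']));r=cv2.Rodrigues(T[:3,:3])[0]
    return cv2.projectPoints(np.array(X,float).reshape(-1,1,3),r,T[:3,3],K,np.array(p['D'],float))[0][:,0]
E
python3 - <<'E'
from h import *
from scipy.spatial.transform import Rotation as R
s=manip.sense(); print(R.from_quat(s['tool_rot']).as_matrix().round(3))
t=cv2.imread('pics/top0.png').astype(int);sd=cv2.imread('pics/side0.png').astype(int)
def blobs(im,mask,x0,x1,y0,y1,mn=3):
    m=np.zeros(mask.shape,np.uint8);m[y0:y1,x0:x1]=mask[y0:y1,x0:x1]
    n,l,st,c=cv2.connectedComponentsWithStats(m)
    return [(c[i].round(1).tolist(),int(st[i,4])) for i in range(1,n) if st[i,4]>=mn]
g=lambda im:((im[:,:,1]>im[:,:,2]+25)&(im[:,:,1]>im[:,:,0]+15))
w=lambda im:(im.min(2)>150)
bl=lambda im:((im[:,:,0]>im[:,:,2]+80))
print('green top',blobs(t,g(t),190,240,200,270,1)); print('green side',blobs(sd,g(sd),240,350,220,280,1))
print('white top',blobs(t,w(t),195,235,200,270)); 
print('blue top',blobs(t,bl(t),280,420,170,250)); print('blue side',blobs(sd,bl(sd),290,340,150,230))
print('spot top',blobs(t,w(t),372,386,204,218),'spot side',blobs(sd,w(sd),306,316,162,172))
P=lambda c,z:onz('top',c,z).round(3)
print('bottle',P((302.3,233.8),.066))
print('pen', P((200,157),.012),P((243,160.5),.012)); print('tube',P((151,173.5),.01),P((181,163),.01))
print('bigreader', tri(ray('top',(219,253)),ray('side',(331.5,234.5))))
for z in(.1,.3): print('machine z',z,[P(c,z) for c in [(255,218),(310,218),(255,190),(318,190)]])
print('machine base near edge px', [onz('side',c,0).round(3) for c in[(237,254),(287,259)]])
E
```

```text
[[-0.001 -0.92   0.393]
 [-0.001  0.393  0.92 ]
 [-1.     0.    -0.002]]
green top [([209.0, 213.7], 7), ([218.4, 252.6], 13), ([224.0, 250.0], 1), ([225.0, 252.5], 2), ([216.0, 259.0], 1)]
green side [([331.3, 234.0], 13), ([331.4, 243.4], 33), ([273.5, 249.0], 6), ([273.2, 256.2], 17)]
white top [([211.4, 217.0], 391), ([218.4, 252.8], 114)]
blue top [([381.9, 205.6], 642), ([302.3, 232.5], 22)]
blue side [([309.2, 165.2], 253), ([317.5, 214.0], 39)]
spot top [([378.0, 210.5], 26)] spot side [([310.9, 167.7], 15)]
bottle [ 0.481 -0.01   0.066]
pen [0.72  0.303 0.012] [0.711 0.17  0.012]
tube [0.666 0.452 0.01 ] [0.7   0.361 0.01 ]
bigreader (array([0.41373491, 0.21733449, 0.17181628]), np.float64(0.0019639604469516903))
machine z 0.1 [array([0.52 , 0.126, 0.1  ]), array([ 0.522, -0.029,  0.1  ]), array([0.6  , 0.128, 0.1  ]), array([ 0.604, -0.051,  0.1  ])]
machine z 0.3 [array([0.488, 0.12 , 0.3  ]), array([ 0.491, -0.013,  0.3  ]), array([0.557, 0.122, 0.3  ]), array([ 0.56 , -0.032,  0.3  ])]
machine base near edge px [array([0.655, 0.131, 0.   ]), array([0.533, 0.116, 0.   ])]
```

```bash
python3 - <<'E'
from h import *
p,e=tri(ray('top',(209,213.7)),ray('side',(273.4,249.0)));print('probe top',p.round(4),e)
p2,e=tri(ray('top',(218.4,252.6)),ray('side',(331.3,234)));print('big',p2.round(4),e)
s,e=tri(ray('top',(378.3,211)),ray('side',(311.2,167.7)));print('spot',s.round(4),e)
t=cv2.imread('pics/top0.png');
hsv=cv2.cvtColor(t,cv2.COLOR_BGR2HSV)
b=((t[:,:,0].astype(int)-t[:,:,2])>60).astype(np.uint8);b[:,:345]=0;b[:,420:]=0;b[:170]=0;b[250:]=0
c=max(cv2.findContours(b,0,1)[0],key=cv2.contourArea)
r=cv2.minAreaRect(c);print('blue rect',r)
bp=cv2.boxPoints(r);
for q in bp: print(q,onz('top',q,.067).round(4))
a=cv2.resize(t[170:245,345:415],None,fx=8,fy=8,interpolation=2);cv2.imwrite('pics/blk.png',a)
a=cv2.resize(t[195:240,190:240],None,fx=12,fy=12,interpolation=2);cv2.imwrite('pics/std.png',a)
E
```

```text
probe top [0.5246 0.2524 0.1373] 0.0025458361929401934
big [0.4143 0.2187 0.174 ] 0.0013970960277834346
spot [ 0.5537 -0.2326  0.0592] 0.0010580984937378379
blue rect ((381.69232177734375, 205.53843688964844), (29.059463500976562, 24.888891220092773), 70.34617614746094)
[365.086  196.0407] [ 0.5955 -0.1928  0.067 ]
[388.5249  187.66966] [ 0.6221 -0.2629  0.067 ]
[398.29865 215.03618] [ 0.5409 -0.2898  0.067 ]
[374.85974 223.40721] [ 0.5151 -0.2202  0.067 ]
```

View pics/blk.png

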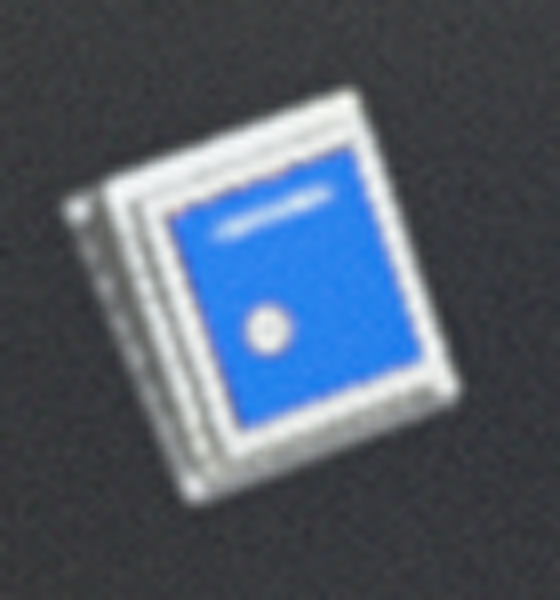

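View pics/std.png

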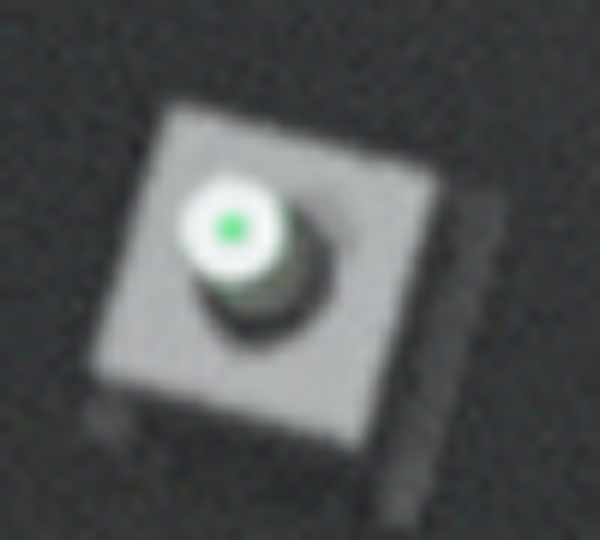

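```bash
python3 - <<'E'
from h import *
T=lambda a,b:print([x.round(3) if hasattr(x,'round') else x for x in tri(ray('top',a),ray('side',b))])
print('machine top near corner');T((255,190),(291,144));T((255,190),(291,78))
print('teal');T((331,264),(373,122));T((395,264),(373,122))
print('yellow');T((283,272),(365,190))
for z in (.2,.25,.3):print(z,[onz('top',c,z).round(3) for c in[(331,264),(397,264),(255,190),(255,216),(312,216)]])
s,e=tri(ray('top',(205,204)),ray('side',(273,281)));print(s,e)
# stand corners top: zoom12 origin (190,195)
cor=[(165/12+190,103/12+195),(440/12+190,170/12+195),(360/12+190,445/12+195),(90/12+190,370/12+195)]
for z in(.075,.081):
  P=np.array([onz('top',c,z) for c in cor]);print(P.round(3).tolist(),P.mean(0).round(4),np.linalg.norm(P-np.roll(P,1,0),axis=1).round(3)); print(proj('side',P).round(1).tolist())
E
```

```text
machine top near corner
[array([0.54 , 0.119, 0.312]), np.float64(0.028)]
[array([0.527, 0.117, 0.448]), np.float64(0.003)]
teal
[array([ 0.38 , -0.064,  0.297]), np.float64(0.0)]
[array([ 0.391, -0.238,  0.219]), np.float64(0.006)]
yellow
[array([0.369, 0.048, 0.182]), np.float64(0.007)]
0.2 [array([ 0.387, -0.076,  0.2  ]), array([ 0.389, -0.249,  0.2  ]), array([0.579, 0.125, 0.2  ]), array([0.509, 0.123, 0.2  ]), array([ 0.512, -0.026,  0.2  ])]
0.25 [array([ 0.384, -0.07 ,  0.25 ]), array([ 0.386, -0.236,  0.25 ]), array([0.568, 0.123, 0.25 ]), array([0.501, 0.122, 0.25 ]), array([ 0.504, -0.022,  0.25 ])]
0.3 [array([ 0.38 , -0.064,  0.3  ]), array([ 0.382, -0.223,  0.3  ]), array([0.557, 0.122, 0.3  ]), array([0.493, 0.12 , 0.3  ]), array([ 0.496, -0.018,  0.3  ])]
[0.54221366 0.27080702 0.06924429] 0.04063505126611718
[[0.563, 0.276, 0.075], [0.548, 0.21, 0.075], [0.481, 0.226, 0.075], [0.498, 0.292, 0.075]] [0.5223 0.251  0.075 ] [0.067 0.069 0.069 0.067]
[[253.3, 276.4], [269.5, 257.8], [297.3, 268.3], [281.5, 287.2]]
[[0.562, 0.276, 0.081], [0.547, 0.209, 0.081], [0.48, 0.226, 0.081], [0.497, 0.291, 0.081]] [0.5213 0.2503 0.081 ] [0.067 0.068 0.069 0.067]
[[253.8, 274.0], [270.0, 255.6], [297.8, 266.0], [282.0, 284.7]]
```

{"op": "send_rows", "data": {
  "steps": [
    [[0.5, 0.0, -0.03, 0.05, -0.14], [0.6, 0.01, -0.07, 0.09, -0.29], [0.8, 0.02, -0.11, 0.13, -0.44], [1, 0.03, -0.15, 0.16, -0.59], [1, 0.045, -0.19, 0.17, -0.74], [1, 0.06, -0.23, 0.17, -0.89], [1, 0.07, -0.265, 0.17, -1.04], [1, 0.075, -0.29, 0.17, -1.19]]
  ]
}}

```text
t: 1.15
tcp_pos: [0.3206, 0.2832, 0.4012]
tool_rot: [0.01, 0.707, -0.01, 0.707]
force: [0.6, 0.4, 0.7]
finger_gap: 0.001
```

{"op": "send_rows", "data": {
  "steps": [
    [[1, 0.02, -0.05, 0.0, -0.14], [1, 0.04, -0.1, 0.0, -0.29], [1, 0.06, -0.15, 0.0, -0.44], [1, 0.075, -0.2, 0.0, -0.59], [1, 0.08, -0.25, 0.0, -0.74], [1, 0.085, -0.3, 0.0, -0.89], [1, 0.09, -0.35, 0.0, -1.04], [1, 0.1, -0.4, 0.0, -1.19]]
  ]
}}

```text
t: 2.15
tcp_pos: [0.4201, -0.1167, 0.4012]
tool_rot: [0.405, 0.58, -0.405, 0.58]
force: [1.7, 0.2, 0.9]
finger_gap: 0.001
```

{"op": "send_rows", "data": {
  "steps": [
    [[1, 0.01, -0.05, 0.0, 0], [1, 0.02, -0.1, 0.0, 0.0], [1, 0.05, -0.12, 0.0, 0], [1, 0.09, -0.12, -0.03, 0], [1, 0.11, -0.12, -0.08, 0], [1, 0.11, -0.12, -0.13, 0], [1, 0.11, -0.12, -0.15, 0], [1, 0.11, -0.12, -0.15, 0]]
  ]
}}

```text
t: 3.15
tcp_pos: [0.5293, -0.2344, 0.249]
tool_rot: [0.403, 0.583, -0.403, 0.579]
force: [0.0, -0.9, 1.2]
finger_gap: 0.001
```

```bash
python3 - <<'E'
from h import *
s=manip.sense();print(s['t'],s['tcp_pos'],s['force'],s['q'])
im=snap('wrist','w1')
E
```

```text
3.15 [ 0.52929744 -0.2344078   0.24904912] [ 0.0491352  -0.91885985  1.22043939] [-6.09849555e-01  4.47175110e-01  1.52681966e+00 -2.96417571e-07
  1.17314380e+00  6.03128242e-01]
```

View pics/w1.png

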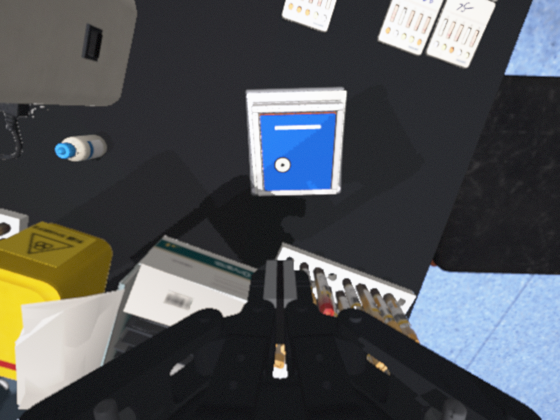

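```bash
python3 - <<'E'
from h import *
t=cv2.imread('pics/w1.png').astype(int)
b=((t[:,:,0]-t[:,:,2])>60).astype(np.uint8);b[:,:245]=0;b[:,350:]=0;b[:90]=0;b[200:]=0
c=max(cv2.findContours(b,0,1)[0],key=cv2.contourArea)
ap=cv2.approxPolyDP(c,5,True)[:,0];print(ap.tolist())
w=(t.min(2)>150).astype(np.uint8); w[:155]=0;w[175:]=0;w[:,:272]=0;w[:,294:]=0
m=cv2.moments(w,True);sp=(m['m10']/m['m00'],m['m01']/m['m00']);print('spot px',sp)
sp=np.array(sp)
for z in (.058,.06,.062,.064):print(z,onz('wrist',sp,z).round(4))
a=ray('wrist',sp);
for o in[('top',(378.3,211)),('side',(311.2,167.7))]:
  print(o[0],tri(a,ray(*o)))
for q in ap: print(q,onz('wrist',q,.075).round(4),onz('wrist',q,.055).round(4))
E
```

```text
[[334, 114], [260, 116], [265, 190], [330, 188]]
spot px (282.1069182389937, 164.45911949685535)
0.058 [ 0.5565 -0.2281  0.058 ]
0.06 [ 0.5568 -0.2279  0.06  ]
0.062 [ 0.5571 -0.2278  0.062 ]
0.064 [ 0.5574 -0.2277  0.064 ]
top (array([ 0.55491757, -0.23077496,  0.05583388]), np.float64(0.005735183708468808))
side (array([ 0.55519549, -0.22839931,  0.06107806]), np.float64(0.0036751996427962807))
[334 114] [ 0.6226 -0.2569  0.075 ] [ 0.6236 -0.26    0.055 ]
[260 116] [ 0.5956 -0.1902  0.075 ] [ 0.595  -0.1892  0.055 ]
[265 190] [ 0.5278 -0.2196  0.075 ] [ 0.5228 -0.2204  0.055 ]
[330 188] [ 0.5535 -0.2825  0.075 ] [ 0.5502 -0.2872  0.055 ]
```

{"op": "send_rows", "data": {
  "steps": [
    [[1, 0.04, -0.007, -0.03, 0], [1, 0.04, -0.007, -0.08, 0], [1, 0.04, -0.007, -0.13, 0], [1, 0.04, -0.007, -0.16, 0], [1, 0.04, -0.007, -0.17, 0], [1, 0.04, -0.007, -0.17, 0]]
  ]
}}

```text
t: 3.95
tcp_pos: [0.5714, -0.2429, 0.0824]
tool_rot: [0.403, 0.58, -0.403, 0.582]
force: [-0.0, -0.6, 0.9]
finger_gap: 0.002
```

```bash
python3 - <<'E'
from h import *
s=manip.sense();print(s['t'],s['tcp_pos'],s['force'])
im=snap('wrist','w2')
E
```

```text
3.95 [ 0.57141008 -0.24285773  0.08235879] [-0.03981763 -0.61866878  0.94221789]
```

View pics/w2.png

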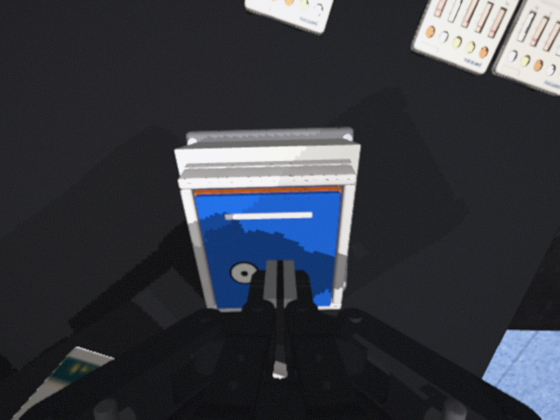

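```bash
python3 - <<'E'
from h import *
for z in(.058,.061,.064):print(onz('wrist',(243.5,271),z).round(4))
# cover top edge and bar level lines
print(onz('wrist',(195,195),.076),onz('wrist',(340,192),.076),onz('wrist',(229,217),.073),onz('wrist',(311,215),.073))
E
```

```text
[ 0.5551 -0.2264  0.058 ]
[ 0.5568 -0.2262  0.061 ]
[ 0.5584 -0.226   0.064 ]
[ 0.59642926 -0.18956155  0.076     ] [ 0.62275634 -0.2558545   0.076     ] [ 0.59025094 -0.20858088  0.073     ] [ 0.60595915 -0.247657    0.073     ]
```

{"op": "send_rows", "data": {
  "steps": [
    [[1, 0, 0, -0.006, 0], [1, 0, 0, -0.01, 0], [1, 0, 0, -0.012, 0], [1, 0, 0, -0.014, 0], [1, 0, 0, -0.016, 0]]
  ]
}}

```text
t: 4.62
tcp_pos: [0.5706, -0.2423, 0.0653]
tool_rot: [0.403, 0.581, -0.403, 0.581]
force: [-0.3, 0.2, 6.2]
finger_gap: -0.005
```

{"op": "send_rows", "data": {
  "steps": [
    [[1, 0, 0, -0.0015, 0], [1, 0, 0, -0.003, 0], [1, 0, 0, -0.004, 0], [1, 0, 0, -0.005, 0]]
  ]
}}

```text
t: 5.12
tcp_pos: [0.5715, -0.2421, 0.0617]
tool_rot: [0.404, 0.58, -0.403, 0.582]
force: [0.7, 2.5, 6.3]
finger_gap: -0.001
```

{"op": "send_rows", "data": {
  "steps": [
    [[1, 0, 0, -0.001, 0], [1, 0, 0, -0.002, 0]]
  ]
}}

```text
t: 5.38
tcp_pos: [0.5717, -0.242, 0.0607]
tool_rot: [0.404, 0.58, -0.403, 0.582]
force: [-1.8, 4.5, 16.7]
finger_gap: -0.001
```

{"op": "send_rows", "data": {
  "steps": [
    [[1, 0, 0, -0.001, 0], [1, 0, 0, -0.001, 0], [1, 0, 0, -0.001, 0]]
  ]
}}

```text
t: 5.75
tcp_pos: [0.5718, -0.242, 0.0607]
tool_rot: [0.404, 0.58, -0.403, 0.582]
force: [-1.6, 4.6, 17.2]
finger_gap: -0.0
```

```bash
python3 - <<'E'
from h import *
s=manip.sense();print(s['t'],s['tcp_pos'],s['force'])
im=snap('wrist','w3')
cv2.imwrite('pics/w3z.png',cv2.resize(im[100:320,150:400,::-1],None,fx=3,fy=2.7))
E
```

```text
5.75 [ 0.57175541 -0.24203419  0.06065251] [-1.64970454  4.62812785 17.18984069]
```

View pics/w3z.png

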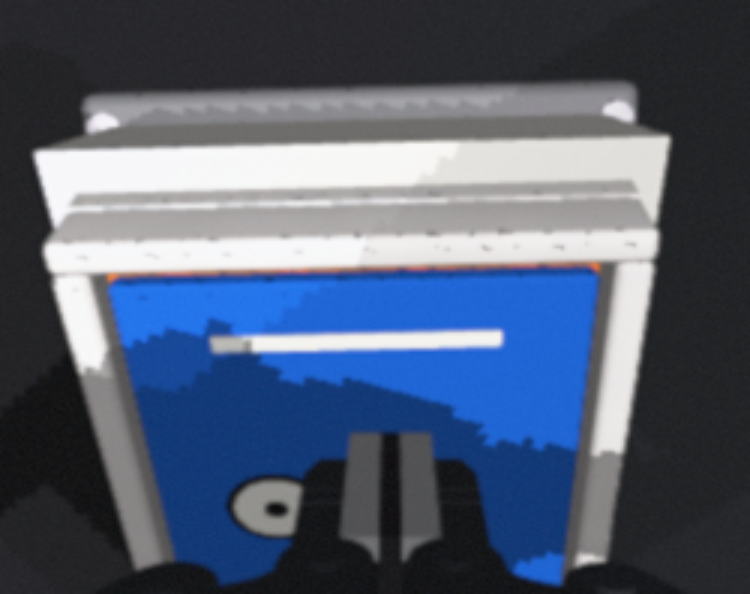

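{"op": "send_rows", "data": {
  "steps": [
    [[1, 0, 0, -0.001, 0], [1, 0, 0, -0.002, 0], [1, 0, 0, -0.002, 0]]
  ]
}}

```text
t: 6.18
tcp_pos: [0.5718, -0.242, 0.0604]
tool_rot: [0.403, 0.58, -0.403, 0.582]
force: [-5.1, 3.9, 27.3]
finger_gap: -0.002
```

{"op": "send_rows", "data": {
  "steps": [
    [[1, 0, 0, -0.001, 0], [1, 0, 0, -0.001, 0], [1, 0, 0, -0.001, 0]]
  ]
}}

```text
t: 6.55
tcp_pos: [0.5719, -0.2421, 0.0603]
tool_rot: [0.403, 0.58, -0.403, 0.582]
force: [-5.3, 4.8, 31.9]
finger_gap: 0.001
```

```bash
python3 - <<'E'
from h import *
s=manip.sense();print(s['t'],s['tcp_pos'],s['force'])
im=snap('wrist','w4')
cv2.imwrite('pics/w4z.png',cv2.resize(im[100:320,150:400,::-1],None,fx=3,fy=2.7))
im=snap('top','t4')
cv2.imwrite('pics/t4z.png',cv2.resize(im[170:245,345:415,::-1],None,fx=8,fy=8))
E
```

```text
6.55 [ 0.57185152 -0.24208585  0.06030775] [-5.31539827  4.84973695 31.90777924]
```

View pics/w4z.png

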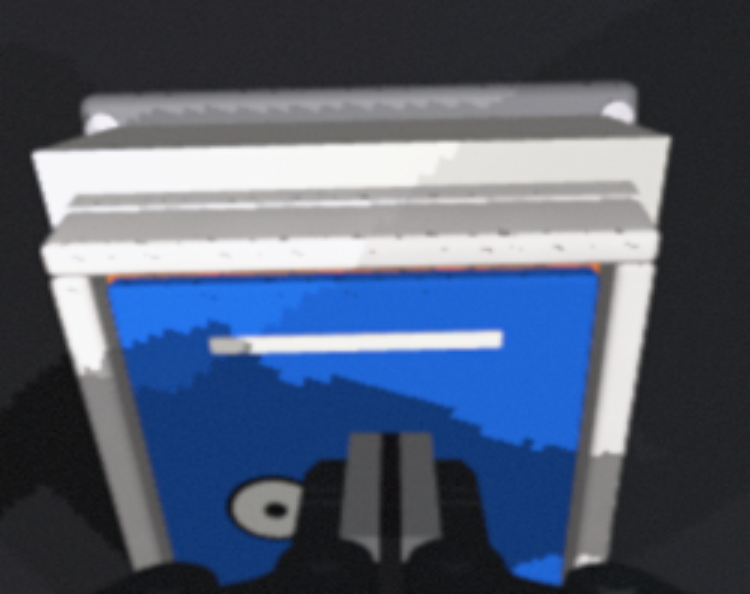

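```bash
python3 - <<'E'
from h import *
for z in(.054,.056,.058):print(onz('wrist',(242,289),z).round(4))
t=cv2.imread('pics/t4.png').astype(int); w=(t.min(2)>150).astype(np.uint8)
m=np.zeros_like(w);m[204:220,370:387]=w[204:220,370:387];M=cv2.moments(m,True);print(M['m10']/M['m00'],M['m01']/M['m00'])
E
```

```text
[ 0.5549 -0.2267  0.054 ]
[ 0.5561 -0.2265  0.056 ]
[ 0.5573 -0.2264  0.058 ]Traceback (most recent call last):
  File "<stdin>", line 4, in <module>
ZeroDivisionError: float division by zero
```

{"op": "send_rows", "data": {
  "steps": [
    [[1, 0, 0, 0.015, 0], [1, 0, 0, 0.05, 0], [1, -0.02, 0.0, 0.1, 0], [1, -0.04, 0.01, 0.16, 0], [1, -0.06, 0.01, 0.22, 0], [1, -0.09, 0.01, 0.27, 0], [1, -0.12, 0.01, 0.32, 0], [1, -0.15, 0.03, 0.34, 0]]
  ]
}}

```text
t: 7.65
tcp_pos: [0.4206, -0.2138, 0.3975]
tool_rot: [0.403, 0.578, -0.404, 0.583]
force: [1.0, -0.1, 0.1]
finger_gap: 0.002
```

{"op": "send_rows", "data": {
  "steps": [
    [[1, -0.005, 0.05, 0.0, 0.1], [1, -0.01, 0.1, 0.0, 0.2], [1, -0.015, 0.15, 0.0, 0.3], [1, -0.02, 0.2, 0.0, 0.4], [0.8, -0.02, 0.25, 0.0, 0.5], [0.5, -0.02, 0.3, 0.0, 0.6], [0.2, -0.02, 0.35, 0.0, 0.7], [0.0, -0.015, 0.4, 0.0, 0.8]]
  ]
}}

```text
t: 8.65
tcp_pos: [0.405, 0.1893, 0.3944]
tool_rot: [0.144, 0.692, -0.144, 0.692]
force: [1.0, -0.1, 0.2]
finger_gap: 0.831
```

{"op": "send_rows", "data": {
  "steps": [
    [[0, 0.02, 0.03, 0.0, 0.06], [0, 0.05, 0.05, -0.02, 0.06], [0, 0.08, 0.055, -0.06, 0.06], [0, 0.09, 0.055, -0.11, 0.06], [0, 0.09, 0.055, -0.15, 0.06], [0, 0.09, 0.055, -0.17, 0.06], [0, 0.09, 0.055, -0.17, 0.06]]
  ]
}}

```text
t: 9.52
tcp_pos: [0.4942, 0.2423, 0.2224]
tool_rot: [0.123, 0.698, -0.125, 0.695]
force: [-0.1, -0.5, 0.0]
finger_gap: 1.001
```

```bash
python3 - <<'E'
from h import *
s=manip.sense();print(s['t'],s['tcp_pos'],s['force'],s['finger_gap'])
im=snap('wrist','w5')
E
```

```text
9.525 [0.494238   0.24228211 0.22235329] [-0.09131448 -0.51223686  0.02116183] 1.0008053146299087
```

View pics/w5.png

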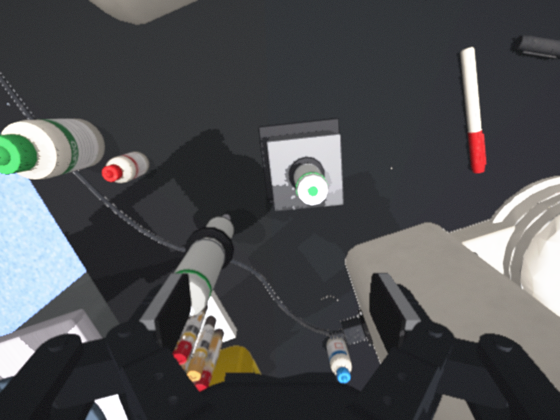

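```bash
python3 - <<'E'
from h import *
t=cv2.imread('pics/w5.png').astype(int)
g=((t[:,:,1]>t[:,:,2]+40)&(t[:,:,1]>t[:,:,0]+25)).astype(np.uint8);m=np.zeros_like(g);m[178:200,302:326]=g[178:200,302:326]
n,l,st,c=cv2.connectedComponentsWithStats(m);print(c[1:],st[1:,4]); i=1+st[1:,4].argmax();px=c[i]
w=(t.min(2)>140).astype(np.uint8)*0
for z in(.137,.140,.146):print(onz('wrist',px,z).round(4))
print(tri(ray('wrist',px),ray('top',(209,213.7))),tri(ray('wrist',px),ray('side',(273.4,249))))
# stand corners
for q in [(266,141),(340,134),(343,203),(275,211)]: print(onz('wrist',q,.075).round(4))
E
python3 -c "
import cv2;a=cv2.imread('pics/w5.png');cv2.imwrite('pics/w5z.png',cv2.resize(a[110:225,245:360],None,fx=5,fy=5))"
```

```text
[[323.5        178.        ]
 [312.55128205 190.70512821]] [ 2 78]
[0.5272 0.2564 0.137 ]
[0.5271 0.2572 0.14  ]
[0.5271 0.2588 0.146 ]
(array([0.52639594, 0.25345799, 0.12456315]), np.float64(0.0021365812346197223)) (array([0.52590694, 0.25689773, 0.14058601]), np.float64(0.00263954570022928))
[0.503  0.2985 0.075 ]
[0.5681 0.2812 0.075 ]
[0.552  0.2178 0.075 ]
[0.4873 0.233  0.075 ]
```

View pics/w5z.png

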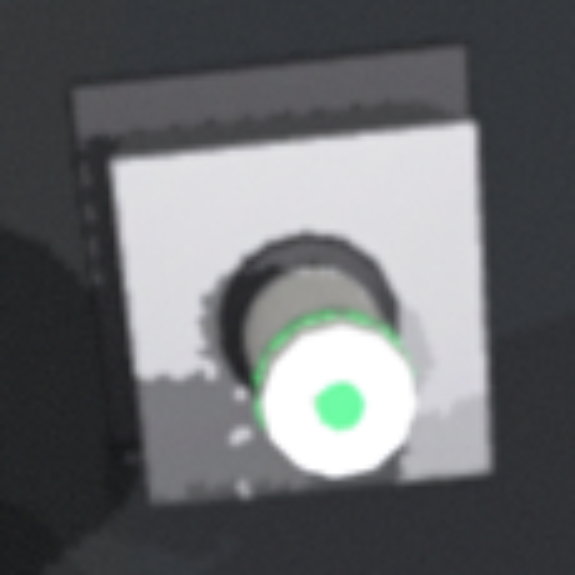

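{"op": "send_rows", "data": {
  "steps": [
    [[0.2, 0.031, 0.012, 0.0, 0], [0.2, 0.031, 0.012, -0.04, 0], [0.2, 0.031, 0.012, -0.08, 0], [0.2, 0.031, 0.012, -0.11, 0], [0.2, 0.031, 0.012, -0.128, 0], [0.2, 0.031, 0.012, -0.128, 0]]
  ]
}}

```text
t: 10.32
tcp_pos: [0.5267, 0.2548, 0.0964]
tool_rot: [0.124, 0.696, -0.124, 0.696]
force: [0.1, -0.2, -0.3]
finger_gap: 0.799
```

```bash
python3 - <<'E'
from h import *
s=manip.sense();print(s['t'],s['tcp_pos'],s['force'],s['finger_gap'])
im=snap('wrist','w6')
im=snap('side','s6');cv2.imwrite('pics/s6z.png',cv2.resize(im[200:330,200:350,::-1],None,fx=4,fy=4))
E
```

```text
10.325 [0.52674291 0.25475921 0.09636621] [ 0.10192398 -0.2459054  -0.28716448] 0.7986559770853185
```

View pics/w6.png

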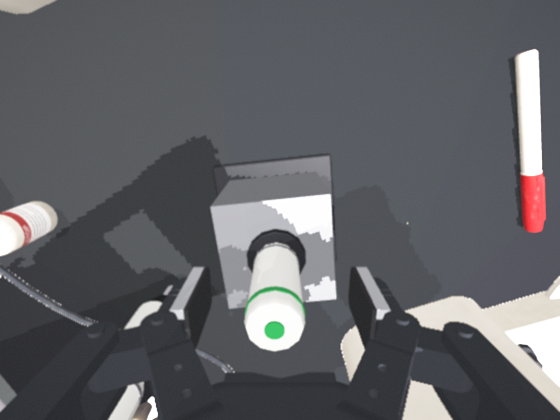

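View pics/s6z.png

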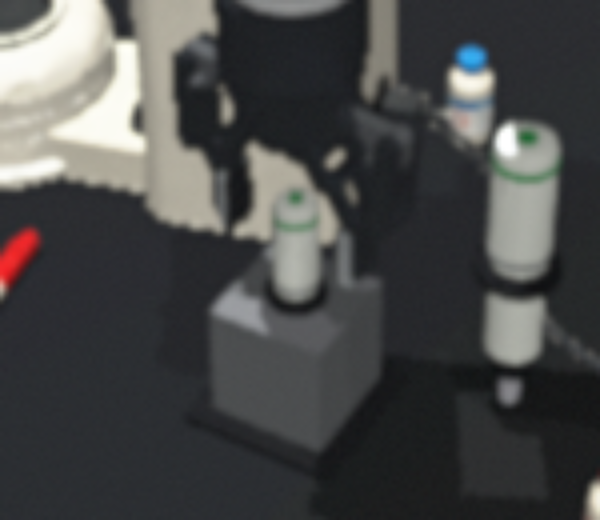

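```bash
python3 - <<'E'
from h import *
print(onz('wrist',(275,330),.140).round(4),onz('wrist',(276,247),.079).round(4))
E
```

```text
[0.5267 0.2567 0.14  ] [0.5292 0.2636 0.079 ]
```

{"op": "send_rows", "data": {
  "steps": [
    [[0.6, 0, 0, 0, 0], [0.9, 0, 0, 0, 0], [0.9, 0, 0, 0, 0], [0.9, 0, 0, 0, 0], [0.9, 0, 0, 0, 0], [0.9, 0, 0, 0, 0]]
  ],
  "grip_force": 30
}}

```text
t: 11.18
tcp_pos: [0.5269, 0.2549, 0.0972]
tool_rot: [0.124, 0.696, -0.124, 0.697]
force: [-0.4, 0.5, 6.1]
finger_gap: 0.271
```

{"op": "send_rows", "data": {
  "steps": [
    [[0.9, 0, 0, 0.01, 0], [0.9, 0, 0, 0.02, 0], [0.9, 0, 0, 0.03, 0], [0.9, 0, 0, 0.03, 0]]
  ],
  "grip_force": 25
}}

```text
t: 11.68
tcp_pos: [0.5271, 0.2549, 0.1274]
tool_rot: [0.124, 0.695, -0.124, 0.697]
force: [-0.2, 0.2, -1.3]
finger_gap: 0.27
```

```bash
python3 - <<'E'
from h import *
s=manip.sense();print(s['t'],s['tcp_pos'],s['force'],s['finger_gap'])
im=snap('side','s7');cv2.imwrite('pics/s7z.png',cv2.resize(im[200:330,200:350,::-1],None,fx=4,fy=4))
E
```

```text
11.675 [0.52712359 0.25494408 0.12744257] [-0.18956008  0.23119119 -1.25273137] 0.27008648953156866
```

View pics/s7z.png

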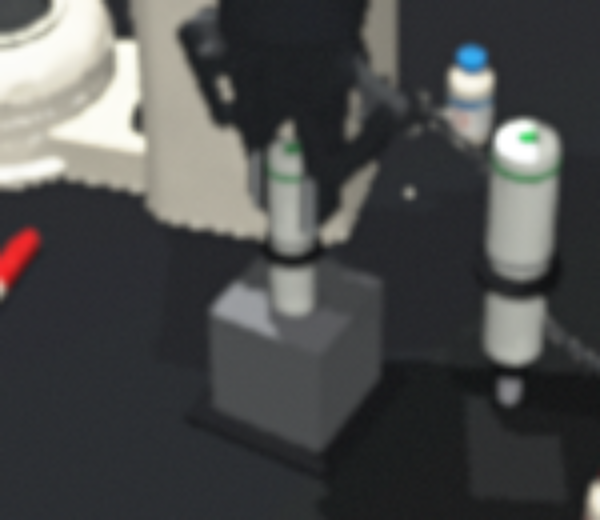

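{"op": "send_rows", "data": {
  "steps": [
    [[0.9, -0.0014, -0.0038, 0, 0], [0.9, -0.0027, -0.0075, 0, 0], [0.9, -0.0041, -0.0113, 0, 0], [0.9, -0.0041, -0.0113, 0, 0]]
  ]
}}

```text
t: 12.22
tcp_pos: [0.5221, 0.2433, 0.1263]
tool_rot: [0.124, 0.696, -0.124, 0.696]
force: [-0.4, 3.0, 0.2]
finger_gap: 0.274
```

```bash
python3 - <<'E'
from h import *
s=manip.sense();print(s['t'],s['tcp_pos'],s['force'],s['finger_gap'])
im=snap('wrist','w8')
im=snap('side','s8');cv2.imwrite('pics/s8z.png',cv2.resize(im[200:330,200:350,::-1],None,fx=4,fy=4))
E
```

```text
12.225 [0.52205701 0.24332528 0.12626561] [-0.39762062  2.99325859  0.22240591] 0.27424223469755743
```

View pics/s8z.png

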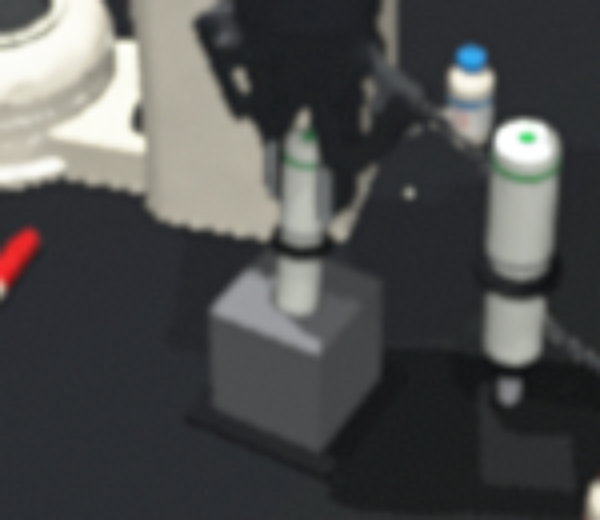

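View pics/w8.png

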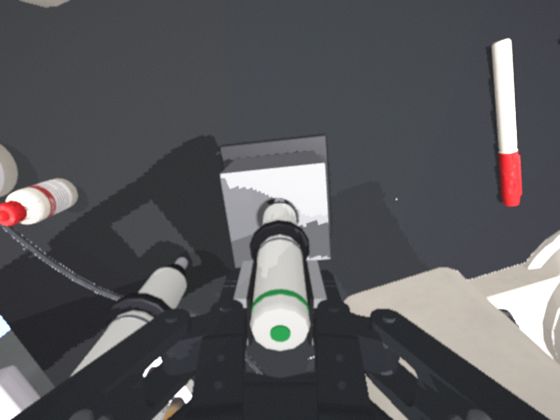

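{"op": "send_rows", "data": {
  "steps": [
    [[0.9, -0.0014, -0.0038, 0, 0], [0.9, -0.0024, -0.0066, 0, 0], [0.9, -0.0034, -0.0094, 0, 0], [0.9, -0.0034, -0.0094, 0, 0]]
  ]
}}

```text
t: 12.82
tcp_pos: [0.5186, 0.2336, 0.1261]
tool_rot: [0.124, 0.696, -0.124, 0.696]
force: [-0.2, 4.0, -1.9]
finger_gap: 0.274
```

{"op": "send_rows", "data": {
  "steps": [
    [[0.9, 0, 0, 0.02, 0], [0.9, 0.003, 0.008, 0.05, 0], [0.9, 0.003, 0.008, 0.09, 0], [0.9, 0.003, 0.008, 0.12, 0], [0.9, 0.003, 0.008, 0.12, 0], [0.9, 0.003, 0.008, 0.12, 0]]
  ]
}}

```text
t: 13.58
tcp_pos: [0.5213, 0.241, 0.2453]
tool_rot: [0.123, 0.697, -0.125, 0.696]
force: [-0.6, -0.4, -2.1]
finger_gap: 0.272
```

```bash
python3 - <<'E'
from h import *
s=manip.sense();print(s['t'],s['tcp_pos'],s['force'],s['finger_gap'])
im=snap('wrist','w9')
im=snap('side','s9');cv2.imwrite('pics/s9z.png',cv2.resize(im[180:310,200:350,::-1],None,fx=5,fy=4.6))
E
```

```text
13.575 [0.52131086 0.24098467 0.24526838] [-0.5706048  -0.38278024 -2.06732896] 0.2717960623988369
```

View pics/s9z.png

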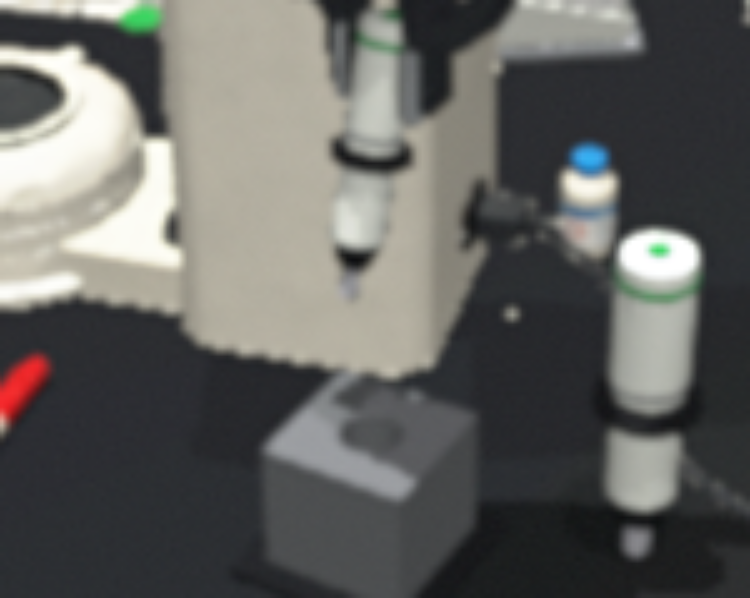

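View pics/w9.png

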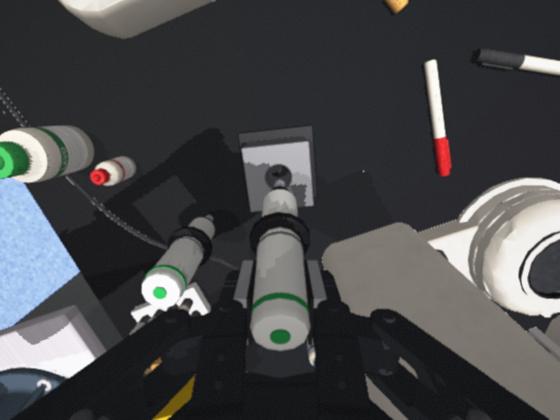

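```bash
python3 - <<'E'
import cv2
a=cv2.imread('pics/w9.png');cv2.imwrite('pics/w9z.png',cv2.resize(a[160:360,230:330],None,fx=5,fy=3,interpolation=2))
E
```

```text
(no output)
```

View pics/w9z.png

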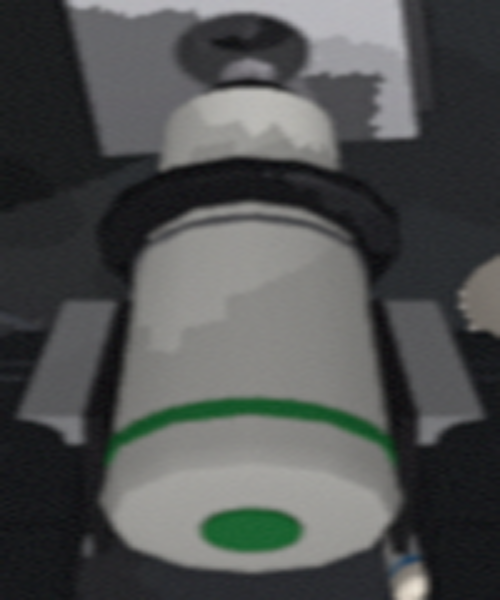

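```bash
cat >> h.py <<'E'
from scipy.spatial.transform import Rotation as R
def tool():
    s=manip.sense(); return R.from_quat(s['tool_rot']).as_matrix(),np.array(s['tcp_pos'])
E
python3 - <<'E'
from h import *
from scipy.optimize import least_squares
Rt,p=tool()
pts={}
for n,uv in dict(ring=(276.4,189.1),collar=(274.4,213.3),tip=(270,244.6)).items():
    o,d=ray('side',uv);t=((p-o)@Rt[:,2])/(d@Rt[:,2]);X=Rt.T@(o+d*t-p);pts[n]=X;print(n,X.round(4))
v=pts['tip']-pts['collar'];print('side tilt',np.degrees(np.arctan2(v[1],v[0])),np.linalg.norm(v)); v=pts['tip']-pts['ring'];print(np.degrees(np.arctan2(v[1],v[0])),np.linalg.norm(v))
P=manip.camera_params('wrist');M=np.linalg.inv(np.array(P['tool_from_camera']))
def row(x,y): c=M@[x,y,0,1]; return P['cy']+P['fy']*c[1]/c[2],c[2]
def f(u):
    x,y,th=u; c,s=np.cos(th),np.sin(th)
    g=lambda a:(x-a*c,y-a*s)  # a along reader z from origin
    e=[]
    r,z=row(*g(.065)); e+=[(r-336)/1., (z-.1236)/.004]
    r,z=row(*g(.003)); e+=[(r-236)/3,(z-.176)/.006]
    q=g(-.065); r,z=row(q[0]-.004*s*1, q[1]+.004*c); e+=[(r-180)/1.5]
    return e
s=least_squares(f,[.02,0,.26]);print('wrist',s.x[:2],np.degrees(s.x[2]),s.fun.round(2))
E
```

```text
ring [-0.0316  0.0021 -0.    ]
collar [ 0.0202  0.0092 -0.    ]
tip [ 0.0875  0.0249 -0.    ]
side tilt 13.151513324619705 0.06903473906609284
10.84106283624603 0.12120829083455227
wrist [0.02316288 0.01280196] 14.542250976336604 [-0.18 -0.19  1.31 -0.17 -0.36]
```

{"op": "send_rows", "data": {
  "steps": [
    [[0.9, 0, 0, 0.03, 0], [0.9, -0.01, 0, 0.07, 0], [0.9, -0.03, -0.01, 0.11, 0], [0.9, -0.05, -0.02, 0.15, 0], [0.9, -0.07, -0.03, 0.18, 0], [0.9, -0.09, -0.05, 0.195, 0], [0.9, -0.105, -0.07, 0.195, 0], [0.9, -0.115, -0.1, 0.195, -0.05]]
  ],
  "grip_force": 60
}}

```text
t: 14.68
tcp_pos: [0.4059, 0.1415, 0.4402]
tool_rot: [0.141, 0.694, -0.142, 0.692]
force: [0.2, -0.4, -0.3]
finger_gap: 0.268
```

{"op": "send_rows", "data": {
  "steps": [
    [[0.9, -0.005, -0.045, 0, -0.13], [0.9, -0.005, -0.09, 0, -0.23], [0.9, -0.005, -0.135, 0, -0.33], [0.9, 0, -0.18, 0, -0.43], [0.9, 0.005, -0.225, 0, -0.53], [0.9, 0.01, -0.27, 0, -0.63], [0.9, 0.01, -0.315, 0, -0.73], [0.9, 0.02, -0.36, 0, -0.8]]
  ]
}}

```text
t: 15.68
tcp_pos: [0.4262, -0.2193, 0.4399]
tool_rot: [0.401, 0.583, -0.401, 0.581]
force: [1.0, 0.4, -1.8]
finger_gap: 0.262
```

```bash
python3 - <<'E'
from h import *
s=manip.sense();print(s['t'],s['tcp_pos'],s['force'],s['finger_gap']);Rt,p=tool();print(np.degrees(np.arctan2(Rt[1,1],Rt[0,1])))
E
```

```text
15.675 [ 0.42619018 -0.21933899  0.43987181] [ 0.96918287  0.41361142 -1.80037551] 0.26156683443395123
20.88035823103411
```

{"op": "send_rows", "data": {
  "steps": [
    [[0.9, 0.03, -0.01, 0, 0], [0.9, 0.07, -0.019, -0.02, 0], [0.9, 0.1, -0.019, -0.06, 0], [0.9, 0.104, -0.019, -0.11, 0], [0.9, 0.104, -0.019, -0.16, 0], [0.9, 0.104, -0.019, -0.21, 0], [0.9, 0.104, -0.019, -0.25, 0], [0.9, 0.104, -0.019, -0.25, 0]]
  ]
}}

```text
t: 16.68
tcp_pos: [0.528, -0.2352, 0.1868]
tool_rot: [0.4, 0.587, -0.4, 0.579]
force: [0.1, 0.0, 0.1]
finger_gap: 0.265
```

```bash
python3 - <<'E'
from h import *
s=manip.sense();print(s['t'],s['tcp_pos'],s['force'],s['finger_gap']);Rt,p=tool();print(np.degrees(np.arctan2(Rt[1,1],Rt[0,1])))
im=snap('wrist','w10');im=snap('side','s10');cv2.imwrite('pics/s10z.png',cv2.resize(im[90:200,250:350,::-1],None,fx=6,fy=5.4))
a=cv2.imread('pics/w10.png');cv2.imwrite('pics/w10z.png',cv2.resize(a[100:360,180:380],None,fx=4,fy=2.3,interpolation=2))
E
```

```text
16.675 [ 0.52804503 -0.23518721  0.1868262 ] [0.10198223 0.01166763 0.1255769 ] 0.2647282477951129
21.07250070752279
```

View pics/w10.png

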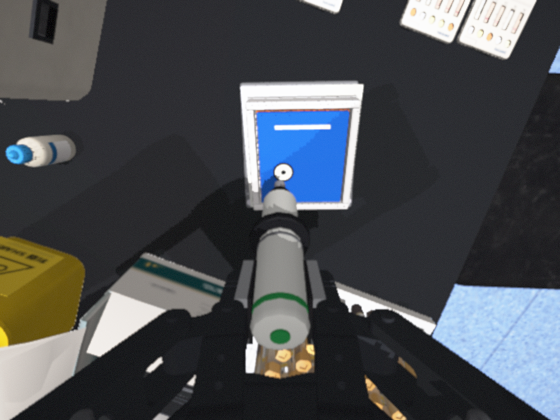

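View pics/s10z.png

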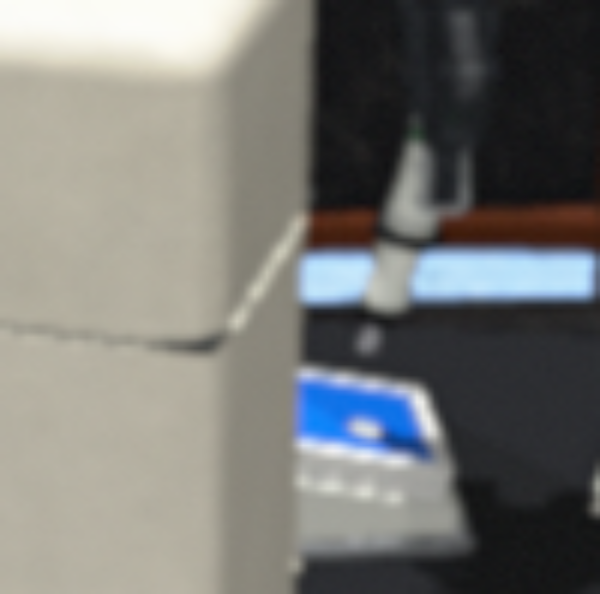

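```bash
cat > m.py <<'E'
from h import *
import sys
Rt,p=tool()
def wr(uv,z): return Rt.T@(onz('wrist',uv,z)-p)
E
python3 - <<'E'
from m import *
t=cv2.imread('pics/w10.png').astype(int);w=(t.min(2)>130).astype(np.uint8);m=np.zeros_like(w);m[160:184,272:296]=w[160:184,272:296]
cs,_=cv2.findContours(m,0,1);c=max(cs,key=cv2.contourArea);print(cv2.boundingRect(c),cv2.minEnclosingCircle(c))
for z in(.054,.057): print('spot in tool',wr((283.3,171.5),z).round(4))
# side
for n,uv in dict(tip=(250+366/6,90+350/5.4),collar=(250+410/6,90+238/5.4),ring=(250+418/6,90+125/5.4)).items():
    o,d=ray('side',uv);tt=((p-o)@Rt[:,2])/(d@Rt[:,2]);print(n,(Rt.T@(o+d*tt-p)).round(4))
print('spot side',(Rt.T@(onz('side',(250+366/6,90+428/5.4),.056)-p)).round(4))
E
```

```text
(274, 164, 19, 20) ((282.4130554199219, 173.67391967773438), 10.317605018615723)
spot in tool [0.1373 0.0297 0.0034]
spot in tool [0.1343 0.0302 0.0034]
tip [ 0.0877  0.026  -0.    ]
collar [ 0.0238  0.0078 -0.    ]
ring [-0.0382  0.007  -0.    ]
spot side [0.1353 0.0241 0.0006]
```

View pics/w10z.png

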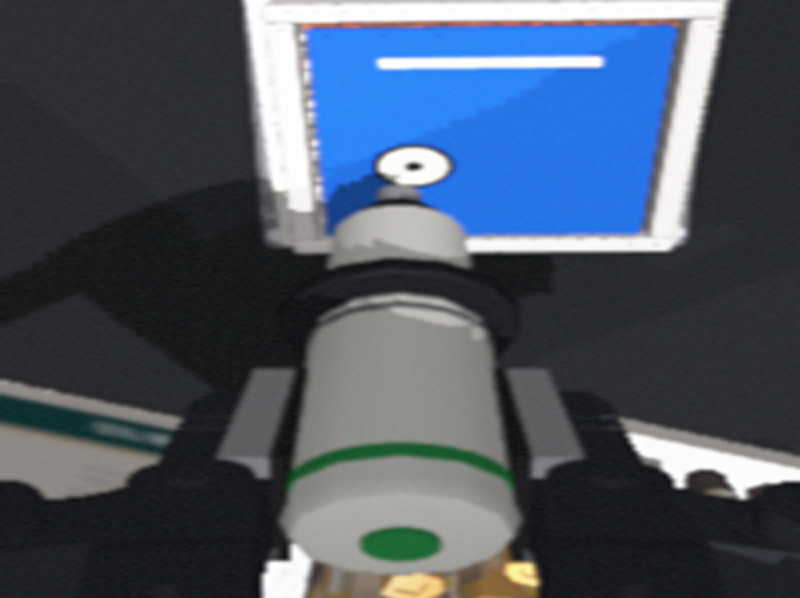

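{"op": "send_rows", "data": {
  "steps": [
    [[0.9, 0, 0, -0.012, 0], [0.9, 0, 0, -0.024, 0], [0.9, 0, 0, -0.035, 0], [0.9, 0, 0, -0.035, 0], [0.9, 0, 0, -0.035, 0]]
  ]
}}

```text
t: 17.4
tcp_pos: [0.5312, -0.2371, 0.1564]
tool_rot: [0.4, 0.583, -0.4, 0.583]
force: [0.8, 0.4, -0.8]
finger_gap: 0.266
```

```bash
python3 - <<'E'
from m import *
s=manip.sense();print(s['t'],s['tcp_pos'],s['force'],s['finger_gap'],np.degrees(np.arctan2(Rt[1,1],Rt[0,1])))
im=snap('wrist','w11');im=snap('side','s11');cv2.imwrite('pics/s11z.png',cv2.resize(im[100:200,270:350,::-1],None,fx=8,fy=6,interpolation=2))
a=cv2.imread('pics/w11.png');cv2.imwrite('pics/w11z.png',cv2.resize(a[130:230,230:330],None,fx=7,fy=5,interpolation=2))
E
```

```text
17.4 [ 0.53118551 -0.23706261  0.15635935] [ 0.76987254  0.4043881  -0.81452049] 0.26550376617616955 21.073720135516236
```

View pics/w11z.png

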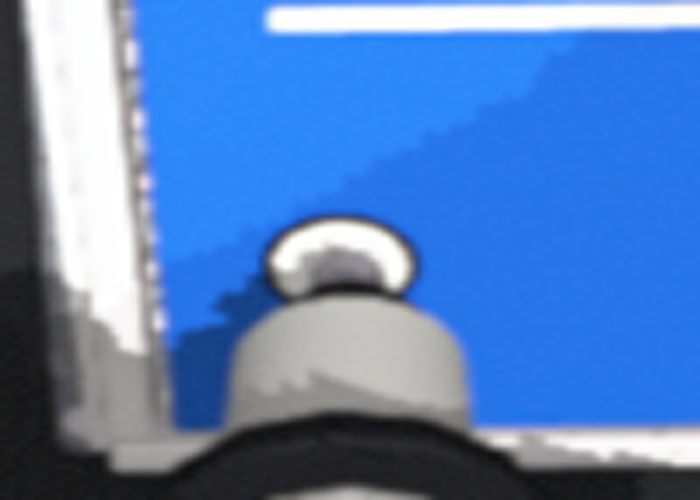

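View pics/s11z.png

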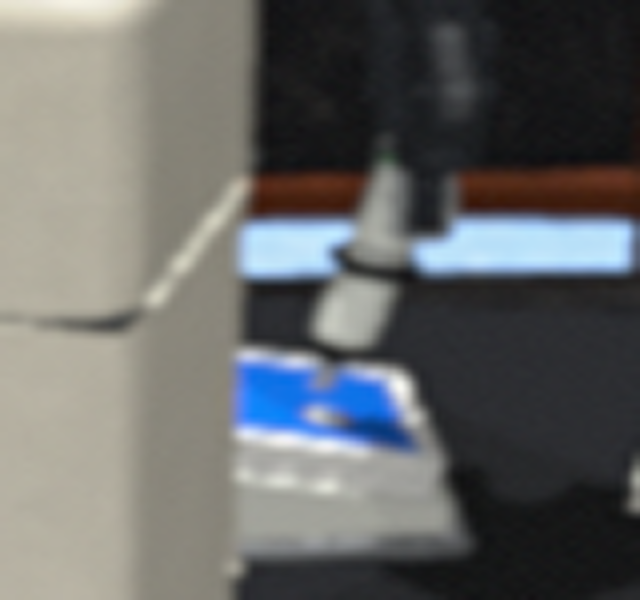

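```bash
python3 - <<'E'
from m import *
for z in(.054,.056,.058): print('spot in tool',wr((278.6,182.5),z).round(4))
for n,uv in dict(tip=(270+324/8,100+382/6),collar=(270+373/8,100+262/6),ring=(270+388/8,100+150/6)).items():
    o,d=ray('side',uv);tt=((p-o)@Rt[:,2])/(d@Rt[:,2]);print(n,(Rt.T@(o+d*tt-p)).round(4))
print('spot side',(Rt.T@(onz('side',(270+328/8,100+413/6),.056)-p)).round(4))
E
```

```text
spot in tool [ 0.1027  0.0272 -0.0007]
spot in tool [ 0.1007  0.0276 -0.0007]
spot in tool [ 0.0987  0.028  -0.0007]
tip [ 0.0818  0.0262 -0.    ]
collar [ 0.0185  0.0111 -0.    ]
ring [-0.0382  0.0085 -0.    ]
spot side [0.1007 0.0235 0.003 ]
```

{"op": "send_rows", "data": {
  "steps": [
    [[0.9, -0.001, -0.0004, -0.004, 0], [0.9, -0.0019, -0.0007, -0.008, 0], [0.9, -0.0019, -0.0007, -0.008, 0], [0.9, -0.0019, -0.0007, -0.008, 0]]
  ]
}}

```text
t: 18.0
tcp_pos: [0.5291, -0.2377, 0.1483]
tool_rot: [0.4, 0.583, -0.4, 0.583]
force: [-0.4, 0.2, -1.0]
finger_gap: 0.263
```

```bash
python3 - <<'E'
from m import *
s=manip.sense();print(s['t'],s['tcp_pos'],s['force'],s['finger_gap'],np.degrees(np.arctan2(Rt[1,1],Rt[0,1])))
im=snap('wrist','w12');im=snap('side','s12');cv2.imwrite('pics/s12z.png',cv2.resize(im[120:200,280:340,::-1],None,fx=10,fy=7.5,interpolation=2))
a=cv2.imread('pics/w12.png');cv2.imwrite('pics/w12z.png',cv2.resize(a[130:230,230:330],None,fx=7,fy=5,interpolation=2))
E
```

```text
18.0 [ 0.52912726 -0.2377069   0.14825925] [-0.38946436  0.18390083 -0.98663423] 0.2630791215713184 21.068629774147677
```

View pics/w12z.png

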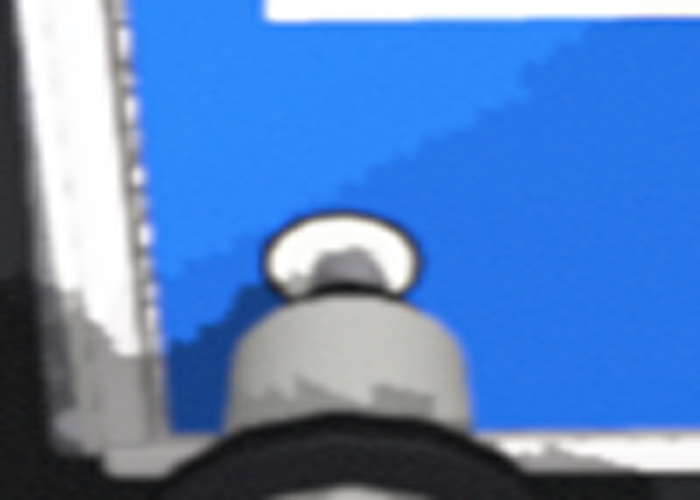

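View pics/s12z.png

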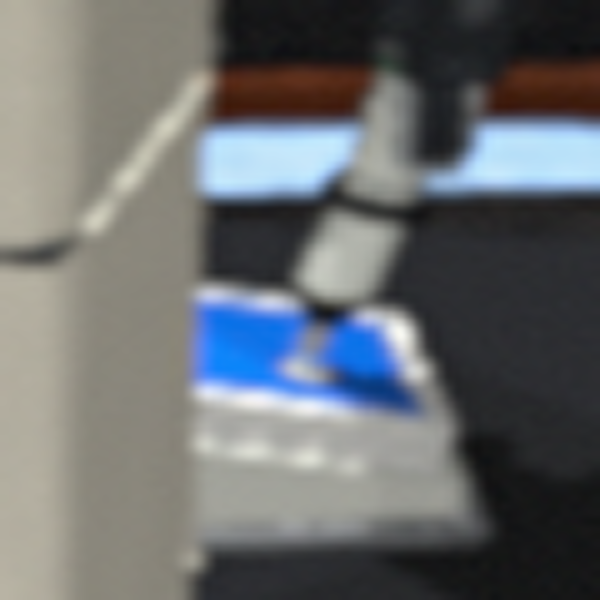

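{"op": "send_rows", "data": {
  "steps": [
    [[0.9, 0.0006, 0.0002, -0.0025, 0], [0.9, 0.0012, 0.0005, -0.005, 0], [0.9, 0.0012, 0.0005, -0.005, 0], [0.9, 0.0012, 0.0005, -0.005, 0]]
  ]
}}

```text
t: 18.6
tcp_pos: [0.5303, -0.2371, 0.1432]
tool_rot: [0.4, 0.583, -0.4, 0.583]
force: [-0.1, 0.1, -0.3]
finger_gap: 0.267
```

```bash
python3 - <<'E'
from m import *
s=manip.sense();print(s['t'],s['tcp_pos'],s['force'],s['finger_gap'],np.degrees(np.arctan2(Rt[1,1],Rt[0,1])))
im=snap('wrist','w13');im=snap('side','s13');cv2.imwrite('pics/s13z.png',cv2.resize(im[120:200,280:340,::-1],None,fx=10,fy=7.5,interpolation=2))
a=cv2.imread('pics/w13.png');cv2.imwrite('pics/w13z.png',cv2.resize(a[130:230,230:330],None,fx=7,fy=5,interpolation=2))
print('spot in tool',wr((278.6,182.),.056).round(4))
E
```

```text
18.6 [ 0.53034419 -0.23713035  0.14324389] [-0.13388785  0.1238789  -0.31507023] 0.26686333910005 21.074260745376666
spot in tool [ 0.0872  0.0309 -0.0006]
```

View pics/w13z.png

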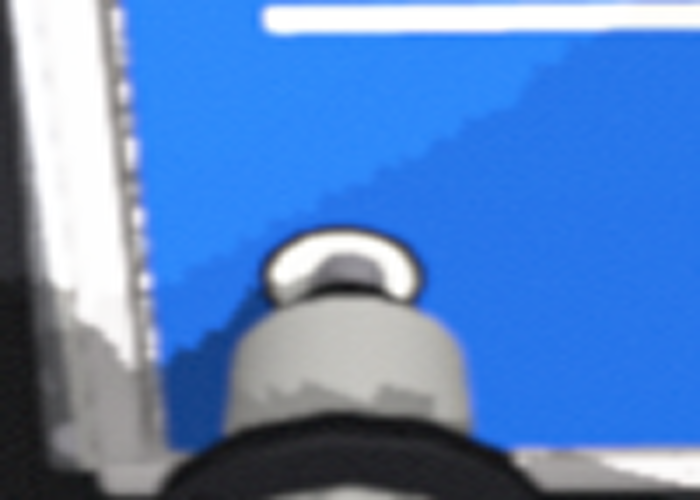

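View pics/s13z.png

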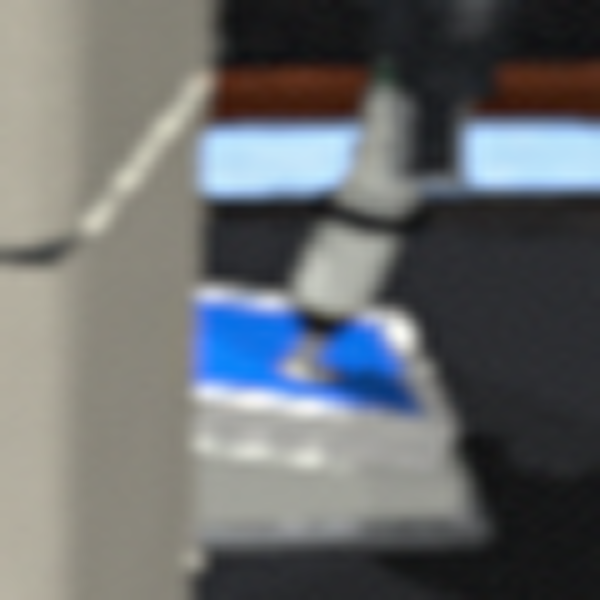

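{"op": "send_rows", "data": {
  "steps": [
    [[0.9, -0.0009, -0.0004, -0.001, 0], [0.9, -0.0009, -0.0004, -0.002, 0], [0.9, -0.0009, -0.0004, -0.003, 0], [0.9, -0.0009, -0.0004, -0.003, 0], [0.9, -0.0009, -0.0004, -0.003, 0]]
  ]
}}

```text
t: 19.32
tcp_pos: [0.5294, -0.2376, 0.1404]
tool_rot: [0.4, 0.583, -0.4, 0.583]
force: [-0.5, 0.5, 0.4]
finger_gap: 0.266
```

```bash
python3 - <<'E'
from m import *
s=manip.sense();print(s['t'],s['tcp_pos'],s['force'],s['finger_gap'])
im=snap('wrist','w14');im=snap('side','s14');cv2.imwrite('pics/s14z.png',cv2.resize(im[120:200,280:340,::-1],None,fx=10,fy=7.5,interpolation=2))
a=cv2.imread('pics/w14.png');cv2.imwrite('pics/w14z.png',cv2.resize(a[130:230,230:330],None,fx=7,fy=5,interpolation=2))
E
```

```text
19.325 [ 0.5294113  -0.23761168  0.14042655] [-0.541056    0.53512108  0.41980071] 0.26589029644611484
```

View pics/w14z.png

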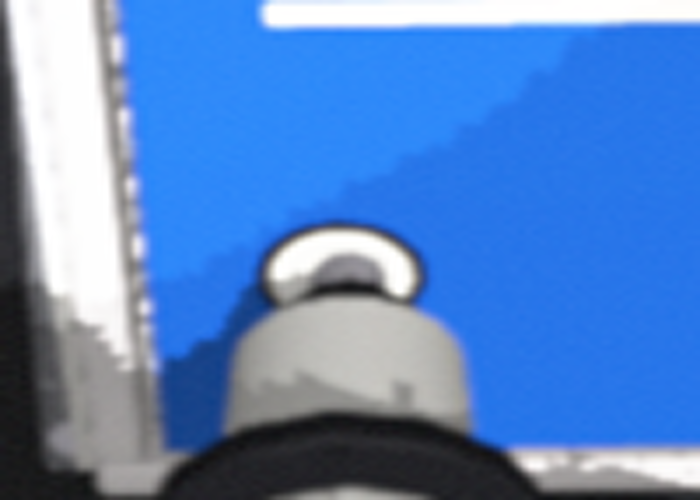

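View pics/s14z.png

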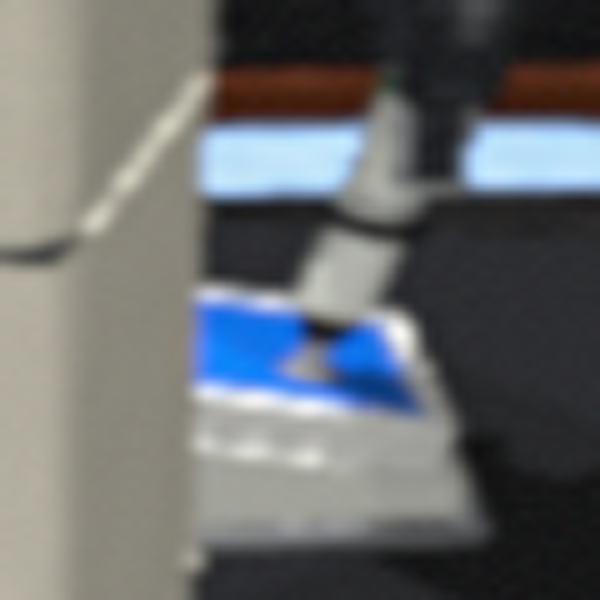

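{"op": "send_rows", "data": {
  "steps": [
    [[0.9, 0.0002, 0.0001, -0.001, 0], [0.9, 0.0004, 0.0002, -0.002, 0], [0.9, 0.0004, 0.0002, -0.002, 0], [0.9, 0.0004, 0.0002, -0.002, 0]]
  ]
}}

```text
t: 19.92
tcp_pos: [0.5299, -0.2374, 0.1384]
tool_rot: [0.4, 0.583, -0.4, 0.583]
force: [0.1, 0.2, 1.4]
finger_gap: 0.269
```

{"op": "send_rows", "data": {
  "steps": [
    [[0.9, 0.0002, 0.0001, -0.001, 0], [0.9, 0.0003, 0.0001, -0.0015, 0], [0.9, 0.0003, 0.0001, -0.0015, 0]]
  ]
}}

```text
t: 20.3
tcp_pos: [0.5302, -0.2373, 0.1368]
tool_rot: [0.4, 0.583, -0.4, 0.583]
force: [-1.3, -0.4, 1.5]
finger_gap: 0.265
```

```bash
python3 - <<'E'
from m import *
s=manip.sense();print(s['t'],s['tcp_pos'],s['force'],s['finger_gap'])
im=snap('wrist','w15');im=snap('side','s15');cv2.imwrite('pics/s15z.png',cv2.resize(im[120:200,280:340,::-1],None,fx=10,fy=7.5,interpolation=2))
a=cv2.imread('pics/w15.png');cv2.imwrite('pics/w15z.png',cv2.resize(a[130:230,230:330],None,fx=7,fy=5,interpolation=2))
E
```

```text
20.3 [ 0.53019147 -0.23727934  0.13683705] [-1.25488754 -0.42483276  1.48327347] 0.264919203489253
```

View pics/w15z.png

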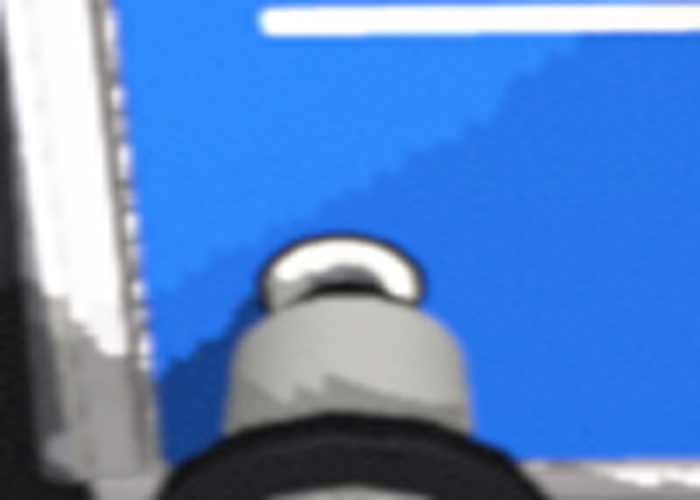

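View pics/s15z.png

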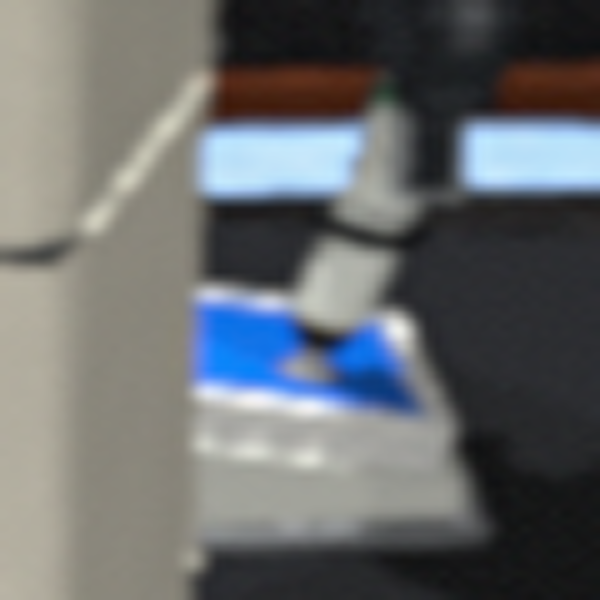

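{"op": "send_rows", "data": {
  "steps": [
    [[0.9, 0.0002, 0.0001, -0.0008, 0], [0.9, 0.0004, 0.0001, -0.0016, 0], [0.9, 0.0004, 0.0001, -0.0016, 0], [0.9, 0.0004, 0.0001, -0.0016, 0], [0.9, 0.0004, 0.0001, -0.0016, 0], [0.9, 0.0004, 0.0001, -0.0016, 0]]
  ]
}}

```text
t: 21.15
tcp_pos: [0.5305, -0.2372, 0.1352]
tool_rot: [0.4, 0.583, -0.4, 0.583]
force: [-0.9, 0.6, 2.7]
finger_gap: 0.264
```

```bash
python3 - <<'E'
from m import *
F=[]
for i in range(4):
    im=snap('wrist','w16'); s=manip.sense();F.append(list(s['force']))
print(np.round(F,2),np.mean(F,0)); print(s['t'],s['tcp_pos'],np.abs(s['qd']).max(),s['finger_gap'])
im=snap('side','s16');cv2.imwrite('pics/s16z.png',cv2.resize(im[120:200,280:340,::-1],None,fx=10,fy=7.5,interpolation=2))
a=cv2.imread('pics/w16.png');cv2.imwrite('pics/w16z.png',cv2.resize(a[130:230,230:330],None,fx=7,fy=5,interpolation=2))
n=np.array([-.259*np.cos(.37),-.259*np.sin(.37),.966]);print('normal force',np.mean(F,0)@n)
E
```

```text
[[-0.89 -0.47  2.86]
 [-0.44 -0.47  1.68]
 [-0.85  0.73  1.94]
 [-0.5   0.37  1.75]] [-0.67145616  0.04126885  2.05824105]
21.35 [ 0.53053862 -0.23716168  0.13521694] 0.001591677644471519 0.2644771709514095
normal force 2.146534072285244
```

View pics/w16z.png

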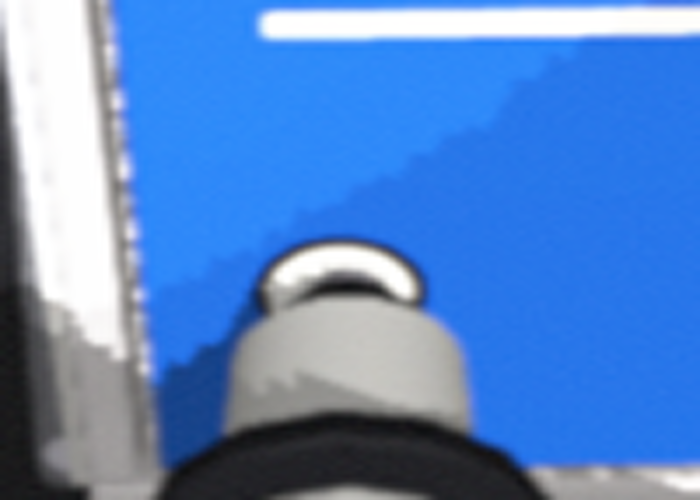

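View pics/s16z.png

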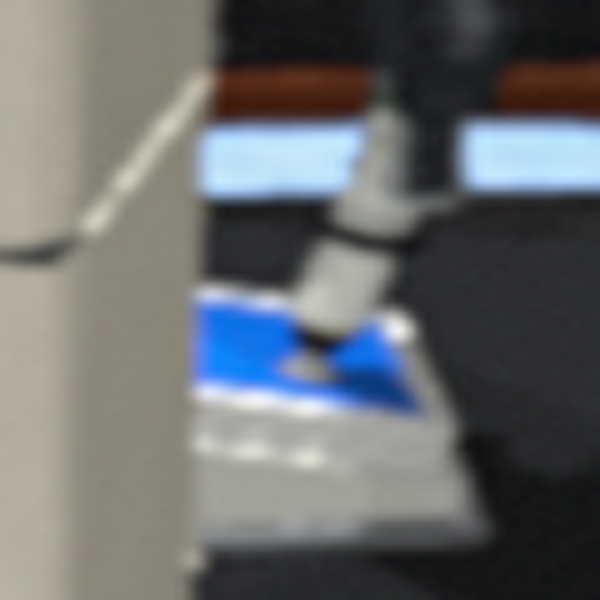

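```bash
python3 - <<'E'
from h import *
print(manip.sign_off())
s=manip.sense();print(s['t'],s['tcp_pos'],s['force'])
E
```

```text
the job is handed in; nothing more can be done
None
the job is handed in; nothing more can be done
```

I pressed the cover home, took the reader out of the stand and held it on the white spot. I handed the job in at about 21 s of the 54 s allowed; no verdict was reported.

**Cover:** I pressed it with the closed fingers until the tool stopped moving, at about 32 N and 0.060 m height. The reader was still untouched in its stand. A thin orange line stayed visible in the roughly 2 mm gap at the back of the cover. I took that as looking down into the gap, since extra force moved the cover no further, but the picture alone does not rule out a slightly proud cover.

**Reader:** The moves cannot tilt the tool. I gripped the reader lightly, lifted it about 30 mm and moved sideways so the stand's hole pivoted it in the fingers. I then gripped it at 60 N and carried it to the block.

**Last checks:**

| Check | Reading | Limit or target |
|---|---|---|
| Tip to spot centre | within about 1 mm in the wrist picture | 6 mm |
| Reader tilt | wrist 14.5°, side 11–16° | 15° ± 7° |
| Push | about 2 N read, nearly 3 N with the reader's weight added | 0.8–8 N |
| Tip pushed in | about 5 mm, worked out from the push and the travel | 2–8.5 mm |
| Joint speeds | under 0.002 rad/s | still |

**What disagreed or was not checked:**
- **Cameras:** the wrist and top cameras differed by up to 6 mm in world position. I did the final centring with tip and spot in the same wrist picture, which avoids that error.
- **Force:** the readings scattered by about 1 N.
- **Bystanders:** I kept the path clear of the bottle, tube and pen, but took no final picture of them.

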